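Hang the spacer rings in order on the sprung hook

TASK

Take the three camera spacer rings from the rack and hang them by their bores on the steel hook, largest first at the back, then the middle one, then the smallest, recessed side to the back so that each sits right up against the one before with its step in the recess. As each ring goes on, slide it back until the whole row firmly presses the red sprung buffer in by about 2 mm and hold it a moment, but gently: do not knock or strain the hook, and never press the buffer in by more than 4 mm. Leave all three hanging on the hook close together, let go of them, and do not disturb the other things on the bench.

Things in the scene. Friction and masses are not known exactly. Their poses are not given: they have to be found in the camera images.
- large_ring: Black spacer ring, 56 mm across, body 20 mm long, 24 mm bore, about 120 g. Origin: on the axis, mid-body. x: along the bore to the rear. Front face: a 35 mm spigot, 5 mm long. Its rear face is flat. Stands on edge in a rack bay, x along the rack's x; may roll about x.
- middle_ring: Silver-coloured spacer ring, 50 mm across, body 20 mm long, 24 mm bore, about 100 g. Origin: on the axis, mid-body. x: along the bore to the rear. Front face: a 30 mm spigot, 5 mm long. Rear face: a 40 mm recess, 5.5 mm deep, for the large ring's spigot (nested: origins 20 mm apart). Stands on edge in a rack bay, x along the rack's x; may roll about x.
- small_ring: Brass spacer ring, 44 mm across, body 20 mm long, 24 mm bore, about 80 g. Origin: on the axis, mid-body. x: along the bore to the rear. Its front face is flat. Rear face: a 35 mm recess, 5.5 mm deep, for the middle ring's spigot (nested: origins 20 mm apart). Stands on edge in a rack bay, x along the rack's x; may roll about x.
- rack: Grey fixed rack, foot 176 x 56 x 8 mm, with a V trough along x (33 mm wide, walls up to 26 mm high). Origin: centre of the underside. Three bays at x = -50, 0 and +50 mm; which ring stands in which varies. All rings' fronts face -x; their axes lie 41 to 48 mm above the bench.
- hook: Fixed hook stand: base 85 x 80 mm, square 22 mm column up to z = 140 mm, and a level round steel arm, 12 mm thick, leaving the column towards -x with its axis at y = 0, z = 125 mm, straight to x = -146 mm, then turned up. Origin: under the column. A hung ring rests with its axis 6 mm below the arm's. The arm gives a little up and down (1 mm per 6 N).
- hook_tip (a point): Centre of the ball end (12 mm across) of the hook's upturned tip, 6 mm above the arm's axis, at x = -152 mm, z = 131 mm of the hook. A ring passes over the tip with its axis about 3 mm above the arm's axis (z = 128 mm).
- buffer (a joint): How far the red round buffer (46 mm across) on the hook's arm is pressed towards the column, m: 0 free, 0.007 at its end. 1 N starts it, then 3 N per mm: 2 mm takes 7 N, 4.8 mm 15 N. Its free front face stands anywhere between x = -38 and -62 mm of the hook: where is not measured and differs each time, so find it by touch.
- objective: Bystander: black spare optic standing on end, 42 mm across, 31 mm high. Origin: centre of its underside.
- slip_carton: Bystander: small flat white and red carton, 48 x 48 x 18 mm. Origin: centre of its underside.
- vial: Bystander: small glass vial with a white screw cap, 19 mm across, 52 mm high. Origin: centre of its underside.
- dish: Bystander: round covered culture dish, 64 mm across, 14 mm high. Origin: centre of its underside.
Mind the look-alikes: they are no part of the job. What is shaped like the small_ring but green is not meant.

How it is judged:
On the way, in this order (a step that is already met when the one before it is completed fails the run):
1. the large ring, on the hook's arm, presses the buffer in by at least 1.2 mm (x of large_ring in the frame of hook between -0.076 and -0.036 m and y of large_ring in the frame of hook between -0.006 and 0.006 m and z of large_ring in the frame of hook between 0.108 and 0.129 m and value of joint buffer above 0.0012 m and contact force between large_ring and hook above 2.5 N), for 0.2 s.
2. the middle ring, nested against the large one (origins within 22.5 mm), presses the row so that the buffer gives at least 1.2 mm (x of large_ring in the frame of hook between -0.076 and -0.036 m and y of large_ring in the frame of hook between -0.006 and 0.006 m and z of large_ring in the frame of hook between 0.108 and 0.129 m and x of middle_ring in the frame of hook between -0.098 and -0.055 m and y of middle_ring in the frame of hook between -0.006 and 0.006 m and z of middle_ring in the frame of hook between 0.108 and 0.129 m and distance between large_ring and middle_ring below 0.0225 m and value of joint buffer above 0.0012 m and contact force between middle_ring and large_ring above 2.5 N), for 0.2 s.
3. the small ring, nested against the middle one (origins within 22.5 mm), presses the row so that the buffer gives at least 1.2 mm (x of middle_ring in the frame of hook between -0.098 and -0.055 m and y of middle_ring in the frame of hook between -0.006 and 0.006 m and z of middle_ring in the frame of hook between 0.108 and 0.129 m and x of small_ring in the frame of hook between -0.12 and -0.074 m and y of small_ring in the frame of hook between -0.006 and 0.006 m and z of small_ring in the frame of hook between 0.108 and 0.129 m and distance between large_ring and middle_ring below 0.0225 m and distance between middle_ring and small_ring below 0.0225 m and value of joint buffer above 0.0012 m and contact force between small_ring and middle_ring above 2.5 N), for 0.2 s.
At the end, for the whole second after the job is handed in: All three rings hang at rest on the hook's arm (axes within 6 mm of the hanging height and sideways), large at the back, then middle, then small, neighbouring origins no more than 24 mm apart (20 mm when tight), the large ring no more than 8 mm off the buffer's frontmost place (x of large_ring in the frame of hook between -0.08 and -0.036 m and y of large_ring in the frame of hook between -0.006 and 0.006 m and z of large_ring in the frame of hook between 0.113 and 0.125 m and x of middle_ring in the frame of hook between -0.102 and -0.055 m and y of middle_ring in the frame of hook between -0.006 and 0.006 m and z of middle_ring in the frame of hook between 0.113 and 0.125 m and x of small_ring in the frame of hook between -0.124 and -0.074 m and y of small_ring in the frame of hook between -0.006 and 0.006 m and z of small_ring in the frame of hook between 0.113 and 0.125 m and distance between large_ring and middle_ring below 0.024 m and distance between middle_ring and small_ring below 0.024 m and linear speed of each of large_ring, middle_ring, small_ring below 0.02 m/s); the robot touches nothing.
It fails at once if the buffer is squashed by more than 4.8 mm (value of joint buffer above 0.0048 m).
It fails at once if the hook takes more than 30 N (contact force between hook and anything else above 30 N).
It fails at once if the optic, the carton, the vial or the dish is moved by more than 15 mm (distance of any of objective, slip_carton, vial, dish from where it was at the start of the episode above 0.015 m).
It also fails if it takes over 67 s, if anything falls off the work surface, if the arm or the gripper's body presses on something with over 40 N, if the wrist force passes 120 N, or if a joint passes its speed limit or range.

ROBOT

A 7-joint arm with a two-finger parallel gripper is mounted at the origin on a cart in front of the work surface, level with it; the furniture and walls round the work are solid. World frame = base frame: x ahead of the robot, y to its left, z up, the work surface at z = 0. Lengths are in m, angles in rad, forces in N, time in s.
With the tool pointing down it reaches from about 0.425 to 0.95 m from the base axis. Payload 4.7 kg.
Tool frame: the origin (TCP) lies between the finger pads; the fingertips stand 25 mm ahead of it and the grasp point (between the pads) lies 6 mm ahead of it; z points along the fingers, y is the line along which they close (so a half turn about z gives the same grasp; the last joint's range is limited). The gripper opens to 85 mm and grips with 20 to 120 N. Pads are 22 mm wide; open, the fingers measure 114 mm over their backs; the gripper's body (76 mm by 85 mm) begins 54 mm behind the grasp point. The pads swing forward as they close: fully open they stand 13 mm farther back than shut.
Start: joints at [1.147, 0.469, -0.049, 1.532, 0.024, 1.141, -0.082], TCP at [0.26, -0.623, 0.256] pointing down, gripper open.
Joint ranges: [-2.59, 2.59], [-0.33, 1.99], [-1.39, 1.29], [0.1, 2.45], [-1.04, 4.18], [0.21, 1.99], [-2.66, 2.66]. Speed limits (rad/s): [2.57, 2.57, 3.14, 3.14, 3.14, 3.14, 3.14].

INTERFACE

Orientations are given as a 3x3 rotation matrix whose columns are the frame's x, y, z axes.
In Python, from rig import * gives the robot as it stands. Calls block until the motion is done:
- movep(position, orientation): joint-space move of the TCP to a pose.
- move_l(position, attitude=None, feed=0.15, until_force=None): straight line of the TCP; attitude=None keeps the orientation; feed is the mean speed in m/s. With until_force (N) it stops when the force on the tool has changed by that much, and returns True; else False.
- move_joints(angles): joint-space move.
- command_gripper(opening, newtons=None): finger opening in m; newtons is the grip in N (None keeps the last); returns when the fingers have stopped.
- sleep(seconds).
- inverse_kinematics(position, orientation): joint angles nearest the present ones, or None.
- sense(): the state.
- camera(name): name is "side" or "top" or "wrist"; returns (picture, depth): 420x560x3 uint8, red, green, blue; 420x560 float32, m along the optical axis (not along the pixel's ray), 0 where there is no reading.
- camera_params(name): a dict with "K" (3x3 intrinsics, pixels), "position" and "rotation" of the camera in the world; the wrist camera has in their place "tool_from_camera" (4x4, takes a point from camera to tool coordinates, whose origin is the TCP and whose axes are the flange's). Camera axes: x right, y down, z forward; pixel columns grow to the right and rows downward; lengths in m; the calibration is good to about 2 mm. A picture is of the moment at which its call begins: read the wrist's pose just before it. camera_params takes no time and is no camera call.
A pose or a line that the arm cannot do raises Unreachable and nothing moves.
- finish_job(): hands the job in; it is judged then, once.
The state is a dict: "time_s": time; "joint_pos": joint angles; "qd": joint speeds; "joint_efforts": joint torques, N m; "position": TCP position; "tcp_rot": TCP orientation; "wrist_force": force on the tool from outside, world axes, zero at the start; "ft_torque": the same for the moment, N m; "finger_gap": finger opening in m; "gripper_force": force on a finger pad.
Only numpy, scipy, OpenCV 4.12 (cv2) and the standard library are available. Lean on these libraries where they do the work, as an engineer would, in place of code of your own. Each camera call takes 0.05 s, during which the arm holds its last target. There are 200 camera calls.

## Working session

There is one attempt and no reset: what is moved stays moved. The work goes in short steps, each a Python script; the robot and the scene stay as the last script left them, time stands still between calls to the robot, and variables do not carry over. Pictures are saved under pics/ and viewed, at most 10 in all, crops included, and the job is handed in when it is done.

```bash
ls; mkdir -p pics; python3 - <<'E'
from rig import *
import cv2,numpy as np
for n in("side","top"):
    p,d=camera(n); cv2.imwrite(f"pics/{n}0.png",p[:,:,::-1]); np.save(f"pics/{n}0.npy",d)
    c=camera_params(n); print(n,c)
print(camera_params("wrist")); s=sense(); print(s)
E
```

```text
pics
side {'K': array([[480.86121953,   0.        , 284.2033193 ],
       [  0.        , 480.86121953, 212.12481398],
       [  0.        ,   0.        ,   1.        ]]), 'position': array([ 0.53222945, -1.03417758,  0.46140718]), 'rotation': array([[ 0.99991652, -0.00603038, -0.01142782],
       [ 0.00775222, -0.42758624,  0.90394132],
       [-0.01033749, -0.90395445, -0.4275038 ]])}
top {'K': array([[418.99042785,   0.        , 281.45738981],
       [  0.        , 418.99042785, 215.11129162],
       [  0.        ,   0.        ,   1.        ]]), 'position': array([ 0.462022  , -0.26527982,  1.04706388]), 'rotation': array([[ 0.01059756, -0.99711848,  0.07511614],
       [-0.99930349, -0.00787287,  0.03647681],
       [-0.03578032, -0.07545039, -0.9965074 ]])}
{'K': array([[329.91910549,   0.        , 275.19812758],
       [  0.        , 329.91910549, 208.6993967 ],
       [  0.        ,   0.        ,   1.        ]]), 'tool_from_camera': array([[ 1.97075834e-04, -9.63944021e-01, -2.66105027e-01,
         6.74105902e-02],
       [ 9.99999938e-01,  2.67187465e-04, -2.27270934e-04,
   
[... 325 characters left out ...]
33]), 'qd': array([-0.00088492, -0.00112416, -0.00079652, -0.00202405,  0.00133661,
       -0.00041345,  0.00098978]), 'joint_efforts': array([ 6.73132854e-04, -5.11515534e+01, -4.72660060e-02, -2.38391215e+01,
        1.06995780e-02,  4.34352492e-03, -1.12406784e-05]), 'position': array([ 0.25947589, -0.62260577,  0.25534539]), 'tcp_rot': array([[ 9.23054637e-01,  3.84668204e-01, -7.14570313e-04],
       [ 3.84668867e-01, -9.23053136e-01,  1.66444951e-03],
       [-1.93255641e-05, -1.81125079e-03, -9.99998359e-01]]), 'wrist_force': array([ 0.1037533 , -0.41752195,  0.42330486]), 'ft_torque': array([0.00381951, 0.01472175, 0.02329055]), 'gripper_force': 0.0, 'finger_gap': 0.0855486802868174}
```

View pics/side0.png

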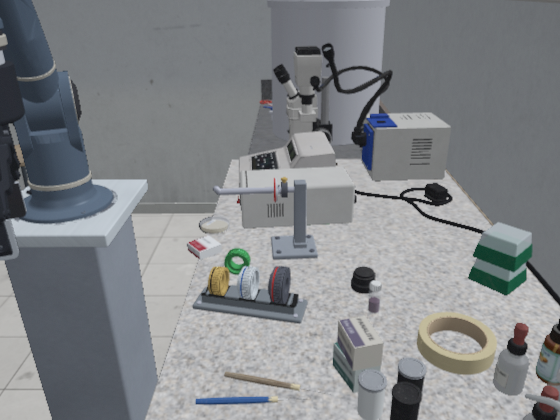

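View pics/top0.png

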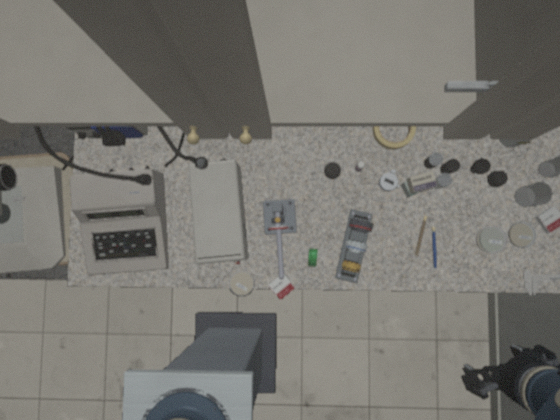

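Side: rack with brass (218,282), silver (248,283), black (280,285) rings; hook tip (217,190), column (300,215); green decoy (237,261). Top: rack (355,245), hook base (280,215), carton under the tip (283,287), decoy (312,257).

```bash
cat > h.py <<'E'
import numpy as np,cv2
from rig import *
def back(n,u,v,d):
    c=camera_params(n);K=c["K"];r=np.array([(u-K[0,2])/K[0,0],(v-K[1,2])/K[1,1],1])
    return c["position"]+c["rotation"]@(r*d)
def cloud(n,d):
    c=camera_params(n);K=c["K"];v,u=np.mgrid[:420,:560]
    r=np.stack([(u-K[0,2])/K[0,0],(v-K[1,2])/K[1,1],np.ones_like(u)],-1)*d[...,None]
    return r@c["rotation"].T+c["position"]
E
python3 - <<'E'
from h import *
t=cv2.imread("pics/top0.png")[190:310,250:400]; s=cv2.imread("pics/side0.png")[165:330,180:330]
t=cv2.resize(t,None,fx=5,fy=5,interpolation=2); s=cv2.resize(s,(545,600),interpolation=2)
cv2.imwrite("pics/tc.png",t);cv2.imwrite("pics/sc.png",s)
for n in("top","side"):
    P=cloud(n,np.load(f"pics/{n}0.npy"));np.save(f"pics/{n}P.npy",P)
P=np.load("pics/topP.npy")
for uv in [(280,215),(270,203),(295,228),(281,260),(281,250),(283,287),(312,257),(362,223),(356,246),(350,267),(340,278),(360,278),(241,281)]: print(uv,P[uv[1],uv[0]].round(4))
P=np.load("pics/sideP.npy")
for uv in [(300,185),(300,215),(217,190),(240,190),(260,190),(276,190),(237,250),(218,268),(248,268),(280,268),(218,282),(248,283),(280,285)]: print(uv,P[uv[1],uv[0]].round(4))
E
```

```text
(280, 215) [ 0.5317 -0.2283  0.1256]
(270, 203) [ 0.5698 -0.1987  0.0138]
(295, 228) [ 0.5083 -0.2612  0.0131]
(281, 260) [ 0.4331 -0.2318  0.1321]
(281, 250) [ 0.4548 -0.2315  0.1305]
(283, 287) [ 0.3645 -0.2333  0.0207]
(312, 257) [ 0.4383 -0.3023  0.0433]
(362, 223) [ 0.5184 -0.4158  0.0764]
(356, 246) [ 0.4654 -0.4031  0.0678]
(350, 267) [ 0.4167 -0.3897  0.0635]
(340, 278) [ 0.3869 -0.3725  0.006 ]
(360, 278) [ 0.462  -0.2653  1.0471]
(241, 281) [ 0.3771 -0.1301  0.0156]
(300, 185) [ 0.551  -0.2334  0.1363]
(300, 215) [ 0.5513 -0.2322  0.076 ]
(217, 190) [ 0.4019 -0.2374  0.1294]
(240, 190) [ 0.4428 -0.2334  0.1274]
(260, 190) [ 0.4789 -0.2326  0.1268]
(276, 190) [ 0.508  -0.2422  0.1306]
(237, 250) [ 0.4395 -0.3015  0.042 ]
(218, 268) [ 0.4197 -0.3934  0.0625]
(248, 268) [ 0.4678 -0.4051  0.0695]
(280, 268) [ 0.5171 -0.4134  0.0745]
(218, 282) [ 0.4215 -0.4136  0.0499]
(248, 283) [ 0.4691 -0.4283  0.0577]
(280, 285) [ 0.5173 -0.441   0.0624]
```

View pics/tc.png

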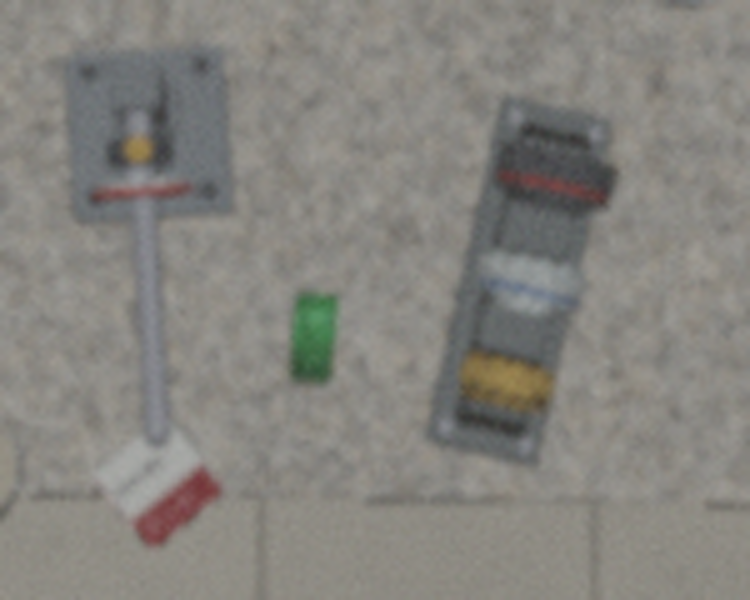

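View pics/sc.png

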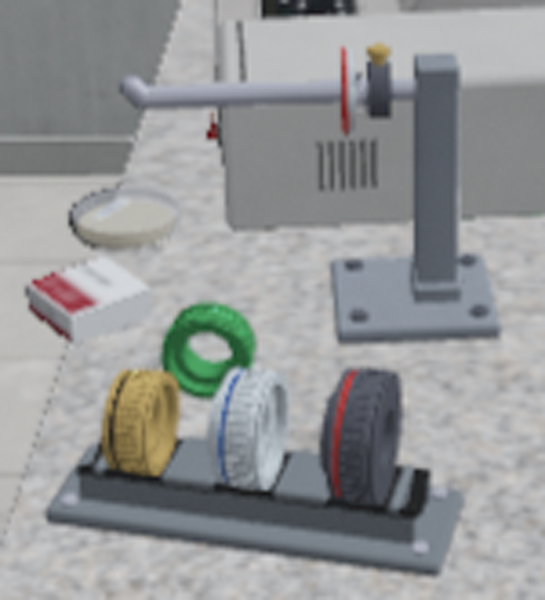

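The crops show the hook arm along about world x (slight yaw), the rack yawed about −14°, and ring order brass/silver/black with the black ring farthest. Next: wrist views of both from two places each.

```bash
cat >> h.py <<'E'
def Rz(yaw): 
    c,s=np.cos(yaw),np.sin(yaw); return np.array([[c,s,0],[s,-c,0],[0,0,-1.]])  # tool x along yaw, z down
def wrist():
    s=sense(); p,d=camera("wrist"); c=camera_params("wrist");K=c["K"];T=c["tool_from_camera"]
    M=np.eye(4);M[:3,:3]=s["tcp_rot"];M[:3,3]=s["position"];M=M@T
    v,u=np.mgrid[:420,:560]
    r=np.stack([(u-K[0,2])/K[0,0],(v-K[1,2])/K[1,1],np.ones_like(u)],-1)
    return p,d,(r*d[...,None])@M[:3,:3].T+M[:3,3],M
E
python3 - <<'E'
from h import *
a=np.radians(-14)
for k,(pos,yaw) in enumerate([((.465,-.40,.22),a),((.47,-.36,.25),a),((.45,-.25,.26),0),((.44,-.21,.27),0)]):
    movep(pos,Rz(yaw)); sleep(.15)
    p,d,P,M=wrist(); cv2.imwrite(f"pics/w{k}.png",p[:,:,::-1]); np.savez(f"pics/w{k}.npz",d=d,P=P,M=M,p=p)
    print(k,sense()["time_s"],sense()["joint_pos"].round(2))
ims=[cv2.imread(f"pics/w{k}.png") for k in range(4)]
m=np.vstack([np.hstack(ims[:2]),np.hstack(ims[2:])]); cv2.imwrite("pics/wm.png",cv2.resize(m,(800,600),interpolation=cv2.INTER_AREA))
E
```

```text
0 1.4667 [ 0.65  0.4  -0.01  1.73  0.    1.01 -1.18]
1 1.9833 [ 0.6   0.34 -0.02  1.75  0.01  1.06 -1.24]
2 2.7083 [ 0.52  0.21 -0.11  1.9   0.03  1.03 -1.17]
3 3.2 [ 0.48  0.16 -0.13  1.94  0.02  1.05 -1.24]
```

View pics/wm.png

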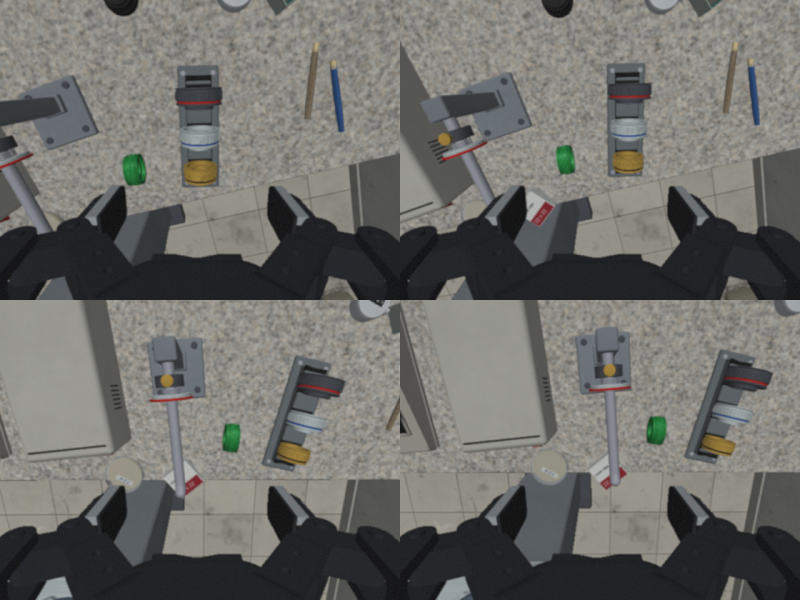

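The wrist views show the black/silver/brass rings in the rack, top left view at (198,95), (199,135), (200,172), and the hook arm, bottom left, from (180,495) to buffer (170,398). Now I'll fit poses from the clouds.

```bash
python3 - <<'E'
from h import *
from scipy.optimize import least_squares
V={n:np.load(f"pics/{n}P.npy") for n in("top","side")}
Cpos={n:camera_params(n)["position"] for n in V}
pics={n:cv2.imread(f"pics/{n}0.png") for n in V}
for k in range(4):
    z=np.load(f"pics/w{k}.npz"); V[f"w{k}"]=z["P"];Cpos[f"w{k}"]=z["M"][:3,3];pics[f"w{k}"]=cv2.imread(f"pics/w{k}.png")
def box(P,x,y,z): return (P[...,0]>x[0])&(P[...,0]<x[1])&(P[...,1]>y[0])&(P[...,1]<y[1])&(P[...,2]>z[0])&(P[...,2]<z[1])
for n,P in V.items():
    m=box(P,(.415,.485),(-.26,-.205),(.105,.15)); Q=P[m]
    if len(Q)>60:
        # cylinder fit radius 6: axis (y=a+b(x-.45), z=c)
        f=lambda q: np.hypot(Q[:,1]-q[0]-q[1]*(Q[:,0]-.45),Q[:,2]-q[2])-.006
        r=least_squares(f,[-.233,0,.125],loss="soft_l1",f_scale=.001); print(n,"arm",len(Q),r.x.round(4),np.abs(r.fun).mean().round(4),end=" ")
        T=P[box(P,(.385,.42),(-.26,-.205),(.12,.15))]; print("tip xmin",T[:,0].min().round(4) if len(T) else None,"zmax",np.percentile(T[:,2],95).round(4) if len(T) else None)
        hsv=cv2.cvtColor(pics[n],cv2.COLOR_BGR2HSV); red=((hsv[...,0]<10)|(hsv[...,0]>170))&(hsv[...,1]>120)&(hsv[...,2]>60)&box(P,(.46,.54),(-.28,-.19),(.09,.16))
        if red.sum(): print("   red",red.sum(),np.median(P[red],0).round(4),P[red][:,0].min().round(4))
        C=P[box(P,(.53,.58),(-.255,-.21),(.135,.146))]; 
        if len(C): print("   coltop",C.min(0).round(4),C.max(0).round(4),np.median(C,0).round(4))
    a=np.radians(-14)
    for nm,R,c in(("small",.022,(.418,-.39)),("mid",.025,(.467,-.403)),("large",.028,(.516,-.415))):
        Q=P[box(P,(c[0]-.022,c[0]+.022),(c[1]-.04,c[1]+.04),(.034,.09))]
        if len(Q)<40: continue
        # keep near outer cylinder; model centre y0,z0, yaw fixed by line
        t=np.array([np.cos(a),np.sin(a)]); nn=np.array([-t[1],t[0]])
        w=(Q[:,:2]-np.array(c))@nn; s=(Q[:,:2]-np.array(c))@t
        f=lambda q: np.hypot(w-q[0],Q[:,2]-q[1])-R
        r=least_squares(f,[0,.045],loss="cauchy",f_scale=.001); g=np.abs(r.fun)<.0015
        lo,hi=np.percentile(s[g],[3,97]); cc=np.array(c)+t*(lo+hi)/2+nn*r.x[0]
        print(n,nm,g.sum(),"ctr",cc.round(4),"z",r.x[1].round(4),"len",(hi-lo).round(4))
E
```

```text
top arm 174 [-0.2283  0.0699  0.1255] 0.001 tip xmin 0.3921 zmax 0.1376
   coltop [ 0.5372 -0.2311  0.136 ] [ 0.5593 -0.2111  0.1454] [ 0.548  -0.2201  0.1406]
top small 115 ctr [ 0.4171 -0.3946] z 0.0417 len 0.0182
top mid 130 ctr [ 0.4657 -0.4056] z 0.0449 len 0.0188
top large 153 ctr [ 0.5145 -0.4167] z 0.0484 len 0.0192
side arm 250 [-0.229   0.0609  0.1237] 0.0009 tip xmin 0.3941 zmax 0.1346
   red 25 [ 0.5045 -0.2387  0.1281] 0.5039
   coltop [ 0.5403 -0.2382  0.1355] [ 0.5619 -0.2125  0.14  ] [ 0.551  -0.2276  0.1383]
side small 269 ctr [ 0.4201 -0.3955] z 0.0398 len 0.0193
side mid 323 ctr [ 0.4689 -0.4062] z 0.0434 len 0.0192
side large 377 ctr [ 0.5178 -0.4173] z 0.0469 len 0.0189
w0 arm 1710 [-0.2289  0.0738  0.1257] 0.0005 tip xmin None zmax None
   red 143 [ 0.5042 -0.2443  0.1376] 0.5028
w0 small 926 ctr [ 0.4184 -0.3952] z 0.0419 len 0.0194
w0 mid 1197 ctr [ 0.4671 -0.4062] z 0.0453 len 0.019
w0 large 1586 ctr [ 0.5156 -0.4172] z 0.0487 len 0.0189
w1 arm 947 [-0.229   0.0768  0.1257] 0.0005 tip xmin None zmax None
   red 183 [ 0.5034 -0.2338  0.1452] 0.5009
   coltop [
[... 281 characters left out ...]
.0004 tip xmin 0.3936 zmax 0.1372
   red 150 [ 0.503  -0.2278  0.1463] 0.5009
   coltop [ 0.5376 -0.2331  0.1352] [ 0.5606 -0.2102  0.1432] [ 0.5492 -0.2218  0.1404]
w2 small 798 ctr [ 0.4182 -0.3952] z 0.0419 len 0.0191
w2 mid 1057 ctr [ 0.4667 -0.4062] z 0.0452 len 0.0188
w2 large 1387 ctr [ 0.5153 -0.4172] z 0.0487 len 0.0189
w3 arm 1262 [-0.2289  0.0748  0.1257] 0.0004 tip xmin 0.3923 zmax 0.1372
   red 160 [ 0.5023 -0.2237  0.1455] 0.5005
   coltop [ 0.5377 -0.2328  0.1351] [ 0.5604 -0.2104  0.1429] [ 0.5489 -0.2214  0.1405]
w3 small 794 ctr [ 0.418  -0.3952] z 0.0419 len 0.0191
w3 mid 1037 ctr [ 0.4666 -0.4062] z 0.0452 len 0.0188
w3 large 1366 ctr [ 0.5152 -0.4172] z 0.0486 len 0.0188
```

Poses agree across views to about 1 mm (arm yaw 4.3°, rack yaw −12.8°, ring axes 48.6/45.2/41.9 mm, buffer seen near hook x ≈ −47 mm). Starting with the large ring, in guarded stages.

```bash
cat >> h.py <<'E'
HY=np.arctan(.0755); RY=np.radians(-12.77); H0=np.array([.549,-.2213]); ARMZ=.1257
hx=np.array([np.cos(HY),np.sin(HY)]); rx=np.array([np.cos(RY),np.sin(RY)]); DZ=.002
def hp(x,z,sh): return np.array([*(H0+hx*(x-sh)),z+DZ])   # ring axis at hook x, world z -> TCP
def log(t): s=sense(); print(t,"t",round(s["time_s"],2),"F",s["wrist_force"].round(2),"pos",s["position"].round(4),"hookx",round(float((s["position"][:2]-H0)@hx),4),"gap",round(s["finger_gap"],4),"g",round(s["gripper_force"],1))
def pick(c,z,sh):
    g=np.array([*(np.array(c)-rx*sh),z+DZ])
    for p,y in((hp(-.18,.2,sh),HY),(g,RY)): assert inverse_kinematics(p,Rz(y)) is not None
    command_gripper(.085)
    movep(g+[0,0,.08],Rz(RY)); move_l(g,feed=.12); command_gripper(0,50); log("grip")
    move_l(g+[0,0,.005],feed=.03); log("lift"); move_l(g+[0,0,.15],feed=.2)
    movep(hp(-.182,.195,sh),Rz(HY)); move_l(hp(-.182,ARMZ+.003,sh),feed=.12); sleep(.2); log("front of tip")
def thread(sh):
    hit=move_l(hp(-.118,ARMZ+.003,sh),feed=.04,until_force=4); log(f"threaded hit={hit}"); return hit
def press(xfast,xend,sh):
    hit=move_l(hp(-.118,ARMZ-.010,sh),feed=.012,until_force=2); z=sense()["position"][2]-DZ; log(f"down hit={hit} z={z:.4f}")
    z=(z if hit else ARMZ-.006)+.0008
    move_l(hp(-.118,z,sh),feed=.02); sleep(.2); log("raised")
    hit=move_l(hp(xfast,z,sh),feed=.04,until_force=4); log(f"fast hit={hit}"); 
    if hit: return z,False
    hit=move_l(hp(xend,z,sh),feed=.008,until_force=6.5); log(f"press hit={hit}"); sleep(.5); log("held"); return z,hit
def release(z,sh):
    x=float((sense()["position"][:2]-H0)@hx)+sh
    move_l(hp(x-.002,z-.0008,sh),feed=.01); log("relaxed"); command_gripper(.085); sleep(.2)
    move_l(hp(x-.002,z+.09,sh),feed=.15); log("clear")
E
python3 - <<'E'
from h import *
pick((.5153,-.4172),.0486,0)
p,d,P,M=wrist(); cv2.imwrite("pics/L1.png",p[:,:,::-1]); p,d=camera("side"); cv2.imwrite("pics/L1s.png",cv2.resize(p[130:260,180:340,::-1],None,fx=4,fy=4,interpolation=2))
E
```

```text
grip t 5.63 F [0.08 0.96 6.49] pos [ 0.5161 -0.4173  0.0518] hookx -0.0475 gap 0.0551 g 53.5
lift t 5.95 F [-0.04  0.79 -0.88] pos [ 0.515  -0.4173  0.0555] hookx -0.0487 gap 0.055 g 52.9
front of tip t 8.66 F [ 0.69 -0.11 -0.91] pos [ 0.3681 -0.2354  0.1314] hookx -0.1815 gap 0.0551 g 52.9
```

View pics/L1s.png

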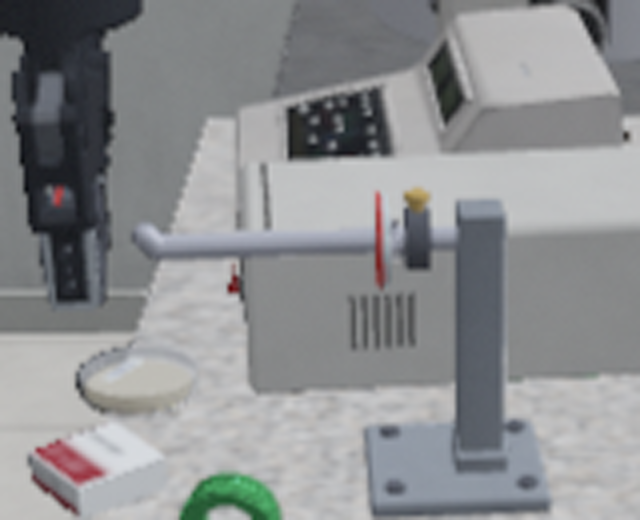

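The gripper, its ring hidden behind the near finger at (75,240), stands in front of the hook tip (148,240); the numbers put the ring axis about 2.5 mm above the arm's. Threading with a force guard.

```bash
python3 - <<'E'
from h import *
if not thread(0):
    z,ok=press(-.068,-.050,0); print(z,ok)
E
```

```text
threaded hit=False t 10.51 F [ 0.73  0.59 -1.22] pos [ 0.4311 -0.2302  0.1307] hookx -0.1182 gap 0.055 g 52.9
down hit=True z=0.1195 t 11.26 F [-0.73  0.38  2.81] pos [ 0.4312 -0.2302  0.1215] hookx -0.1181 gap 0.0553 g 53.5
raised t 11.71 F [ 0.9   0.45 -0.35] pos [ 0.4313 -0.2302  0.1222] hookx -0.118 gap 0.0555 g 53.0
fast hit=False t 13.11 F [ 0.34 -0.49 -0.06] pos [ 0.4812 -0.2264  0.1224] hookx -0.068 gap 0.0548 g 53.0
press hit=True t 14.68 F [-2.02  0.04  3.08] pos [ 0.4924 -0.2256  0.1215] hookx -0.0567 gap 0.055 g 53.3
held t 15.18 F [-1.12 -1.02  5.1 ] pos [ 0.4924 -0.2256  0.1213] hookx -0.0568 gap 0.0552 g 53.5
0.12031017628763206 True
```

Contact reached, but most of the force is vertical, with the bore resting on the arm. I'll ease up 1.2 mm and advance in small steps on the axial force alone.

```bash
cat >> h.py <<'E'
def fav(n=6):
    F=[]
    for _ in range(n): F.append(sense()["wrist_force"]); sleep(.02)
    F=np.mean(F,0); return float(F[:2]@hx),F[2]
def push(x,z,sh,base,goal=6.5,step=.0005,maxn=16):
    for i in range(maxn):
        f,fz=fav(); print(f"  x {x:.4f} act {float((sense()['position'][:2]-H0)@hx)+sh:.4f} f {f-base:.2f} fz {fz:.2f}")
        if base-f>goal: break
        if fz>4: z+=.0003
        if fz<-4: z-=.0003
        x+=step if base-f<goal-2 else .0003
        move_l(hp(x,z,sh),feed=.02)
    sleep(.4); f,fz=fav(); log(f"end push f {f-base:.2f}"); return x,z,base-f
E
python3 - <<'E'
from h import *
z=.1203+.0012; move_l(hp(-.0585,z,0),feed=.02); sleep(.2); b,fz=fav(); log(f"base {b:.2f} fz {fz:.2f}")
print(push(-.058,z,0,b))
E
```

```text
base -0.09 fz -0.77 t 15.78 F [ 0.05  0.38 -0.43] pos [ 0.4905 -0.2256  0.1233] hookx -0.0586 gap 0.0553 g 53.0
  x -0.0580 act -0.0585 f 0.17 fz -1.23
  x -0.0575 act -0.0576 f -0.40 fz -1.56
  x -0.0570 act -0.0573 f -1.29 fz -0.94
  x -0.0565 act -0.0569 f -2.72 fz -0.66
  x -0.0560 act -0.0564 f -4.12 fz -0.71
  x -0.0555 act -0.0560 f -5.34 fz -0.07
  x -0.0552 act -0.0559 f -5.19 fz -0.16
  x -0.0549 act -0.0558 f -5.43 fz 0.08
  x -0.0546 act -0.0556 f -6.09 fz -0.14
  x -0.0543 act -0.0555 f -6.70 fz -0.15
end push f -6.34 t 19.52 F [-5.72 -0.28 -0.34] pos [ 0.4937 -0.2255  0.1232] hookx -0.0555 gap 0.0548 g 53.0
(-0.054299999999999994, 0.12150000000000001, 6.339796556581814)
```

Buffer pressed about 1.8 mm (6.3 N), held. Release and fetch the middle ring.

```bash
python3 - <<'E'
from h import *
release(.1206,0)
pick((.4668,-.4062),.0452,.0035)
p,d,P,M=wrist(); cv2.imwrite("pics/M1.png",cv2.resize(p[100:400,120:440,::-1],None,fx=1.5,fy=1.5)); p,d=camera("side"); cv2.imwrite("pics/M1s.png",cv2.resize(p[130:260,180:340,::-1],None,fx=3.46,fy=3.46,interpolation=2))
a=cv2.imread("pics/M1.png");b=cv2.imread("pics/M1s.png"); m=np.zeros((450,480+b.shape[1],3),np.uint8); m[:,:480]=a; m[:b.shape[0],480:]=b[:450]; cv2.imwrite("pics/M1m.png",cv2.resize(m,(800,int(450*800/m.shape[1]))))
E
```

```text
relaxed t 20.04 F [-2.33 -0.16  1.33] pos [ 0.4923 -0.2257  0.1221] hookx -0.0569 gap 0.0554 g 53.1
clear t 21.41 F [-0.03  0.27  0.53] pos [ 0.491  -0.2254  0.2119] hookx -0.0581 gap 0.0852 g 0.0
grip t 23.68 F [-0.36  1.24  6.2 ] pos [ 0.464  -0.4055  0.0482] hookx -0.0986 gap 0.0488 g 52.2
lift t 24.0 F [-0.46  0.4  -1.61] pos [ 0.4632 -0.4056  0.0522] hookx -0.0994 gap 0.0487 g 51.7
front of tip t 26.58 F [ 0.99  0.36 -0.75] pos [ 0.3646 -0.2356  0.1315] hookx -0.1849 gap 0.0494 g 51.8
```

View pics/M1m.png

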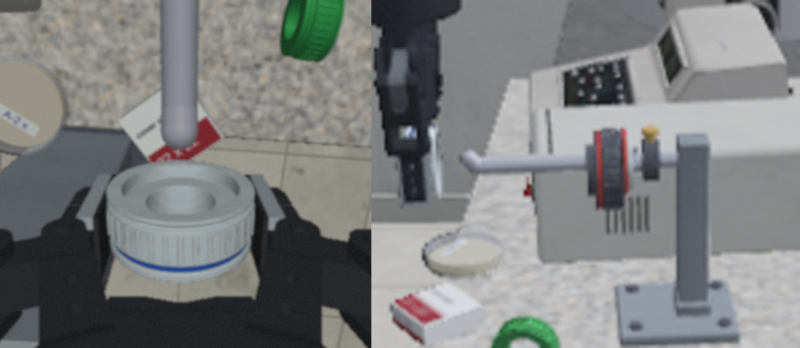

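The middle ring is level in the grip, recess towards the hook tip (180,135); the large ring hangs against the buffer at (607,168). Thread, nest, press.

```bash
cat >> h.py <<'E'
def seat(sh,xfast,xc):
    if thread(sh): return None
    hit=move_l(hp(-.118 if xfast>-.1 else -.126,ARMZ-.010,sh),feed=.012,until_force=2); z=sense()["position"][2]-DZ; log(f"down hit={hit} z={z:.4f}")
    z=(z if hit else ARMZ-.006)+.0015
    move_l(hp(-.118 if xfast>-.1 else -.126,z,sh),feed=.02); move_l(hp(xfast,z,sh),feed=.04); sleep(.2); b,fz=fav(); log(f"base {b:.2f} {fz:.2f}")
    hit=move_l(hp(xc,z,sh),feed=.012,until_force=3.5); log(f"nest hit={hit}")
    x=float((sense()["position"][:2]-H0)@hx)+sh
    return x,z,b,hit
E
python3 - <<'E'
from h import *
r=seat(.0035,-.090,-.0785); print(r)
if r and r[0]>-.0805: print(push(r[0],r[1],.0035,r[2]))
E
```

```text
threaded hit=False t 28.43 F [-0.19 -0.5  -0.46] pos [ 0.4276 -0.2305  0.1307] hookx -0.1218 gap 0.0489 g 51.8
down hit=True z=0.1193 t 29.19 F [-0.15 -0.24  4.09] pos [ 0.4278 -0.2304  0.1213] hookx -0.1216 gap 0.0494 g 52.2
base -0.17 -1.09 t 30.6 F [-0.04 -0.12 -1.18] pos [ 0.4556 -0.2284  0.1228] hookx -0.0937 gap 0.0488 g 51.8
nest hit=False t 31.71 F [ 0.2  -0.47 -0.84] pos [ 0.4671 -0.2275  0.1228] hookx -0.0821 gap 0.0491 g 51.8
(-0.07859012901477022, np.float64(0.12079417779535057), -0.16625676119738148, False)
  x -0.0786 act -0.0786 f 0.02 fz -1.18
  x -0.0781 act -0.0781 f -0.20 fz -0.64
  x -0.0776 act -0.0776 f 0.04 fz -1.26
  x -0.0771 act -0.0773 f -0.51 fz -0.66
  x -0.0766 act -0.0770 f -2.10 fz -0.37
  x -0.0761 act -0.0766 f -3.42 fz -0.41
  x -0.0756 act -0.0761 f -4.37 fz -0.56
  x -0.0751 act -0.0757 f -4.96 fz -0.49
  x -0.0748 act -0.0756 f -5.45 fz -0.05
  x -0.0745 act -0.0756 f -6.19 fz 0.22
  x -0.0742 act -0.0754 f -6.35 fz 0.11
  x -0.0739 act -0.0753 f -6.71 fz 0.21
end push f -6.56 t 36.16 F [-6.95 -0.99  1.04] pos [ 0.4704 -0.2273  0.1225] hookx -0.0788 gap 0.0489 g 51.9
(-0.07389012901477024, np.float64(0.12079417779535057), 6.558129132532037)
```

Nested (origins about 20 mm apart), buffer about 1.9 mm in. Release and do the small ring up to the front of the tip.

```bash
python3 - <<'E'
from h import *
release(.1206,.0035)
pick((.4182,-.3952),.0419,.0035)
p,d,P,M=wrist(); cv2.imwrite("pics/S1.png",cv2.resize(p[60:400,100:460,::-1],None,fx=1.3,fy=1.3)); p,d=camera("side"); cv2.imwrite("pics/S1s.png",cv2.resize(p[130:260,180:340,::-1],None,fx=3.3,fy=3.3,interpolation=2))
a=cv2.imread("pics/S1.png");b=cv2.imread("pics/S1s.png"); m=np.zeros((max(a.shape[0],b.shape[0]),a.shape[1]+b.shape[1],3),np.uint8); m[:a.shape[0],:a.shape[1]]=a; m[:b.shape[0],a.shape[1]:]=b; cv2.imwrite("pics/S1m.png",cv2.resize(m,(800,int(m.shape[0]*800/m.shape[1]))))
E
```

```text
relaxed t 36.67 F [-2.26 -0.53 -1.  ] pos [ 0.4692 -0.2274  0.1221] hookx -0.0801 gap 0.0491 g 51.9
clear t 38.08 F [-0.09 -1.07  0.05] pos [ 0.4678 -0.2272  0.2119] hookx -0.0814 gap 0.0849 g 0.0
grip t 40.38 F [-0.9   1.71  5.24] pos [ 0.4152 -0.3944  0.0447] hookx -0.1465 gap 0.0428 g 51.0
lift t 40.7 F [-0.06  0.13 -0.73] pos [ 0.4147 -0.3946  0.049 ] hookx -0.1469 gap 0.0434 g 50.7
front of tip t 43.18 F [-0.1   0.53 -0.45] pos [ 0.3645 -0.2356  0.1314] hookx -0.185 gap 0.0431 g 50.8
```

View pics/S1m.png

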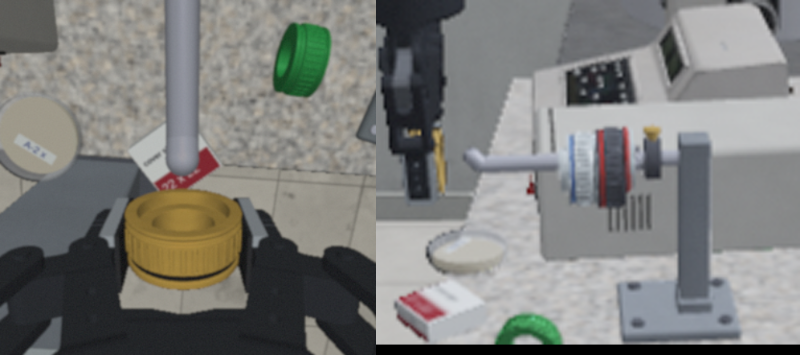

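The brass ring is level in the grip, recess towards the tip (180,165); the large and middle rings hang nested (575–610,168). Thread, nest, press.

```bash
python3 - <<'E'
from h import *
r=seat(.0035,-.1065,-.0982); print(r)
if r and r[0]>-.1005: print(push(r[0],r[1],.0035,r[2]))
E
```

```text
threaded hit=False t 45.03 F [-0.77 -0.04 -0.11] pos [ 0.4276 -0.2305  0.1307] hookx -0.1217 gap 0.0434 g 50.8
down hit=True z=0.1192 t 45.92 F [-0.04 -1.    2.56] pos [ 0.4223 -0.2308  0.1212] hookx -0.1271 gap 0.0431 g 51.1
base 0.22 -0.29 t 47.15 F [ 0.41 -0.87 -0.19] pos [ 0.4391 -0.2296  0.1227] hookx -0.1102 gap 0.0431 g 50.8
nest hit=False t 47.99 F [ 0.32  0.38 -0.45] pos [ 0.4475 -0.229   0.1226] hookx -0.1018 gap 0.0428 g 50.8
(-0.09827844809675708, np.float64(0.12065058273562622), 0.22414024811307168, False)
  x -0.0983 act -0.0983 f 0.14 fz -0.55
  x -0.0978 act -0.0978 f -0.64 fz -0.79
  x -0.0973 act -0.0973 f -0.16 fz -0.56
  x -0.0968 act -0.0972 f -1.47 fz 0.09
  x -0.0963 act -0.0968 f -3.20 fz -0.65
  x -0.0958 act -0.0963 f -4.58 fz -0.28
  x -0.0955 act -0.0960 f -5.17 fz -0.20
  x -0.0952 act -0.0959 f -5.66 fz 0.16
  x -0.0949 act -0.0958 f -5.95 fz -0.01
  x -0.0946 act -0.0957 f -6.27 fz 0.46
  x -0.0943 act -0.0956 f -6.85 fz 0.85
end push f -7.03 t 52.09 F [-6.82 -0.89  0.62] pos [ 0.4502 -0.2287  0.1223] hookx -0.0991 gap 0.0427 g 50.9
(-0.0942784480967571, np.float64(0.12065058273562622), 7.027543096403035)
```

```bash
python3 - <<'E'
from h import *
release(.1206,.0035)
p,d=camera("side"); cv2.imwrite("pics/E.png",cv2.resize(p[130:330,180:340,::-1],None,fx=3,fy=3,interpolation=2))
E
```

```text
relaxed t 52.58 F [-1.69 -1.22 -0.67] pos [ 0.4491 -0.2288  0.1221] hookx -0.1002 gap 0.0429 g 50.8
clear t 54.03 F [ 0.34 -0.63 -0.67] pos [ 0.4476 -0.2287  0.2119] hookx -0.1017 gap 0.0848 g 0.0
```

View pics/E.png

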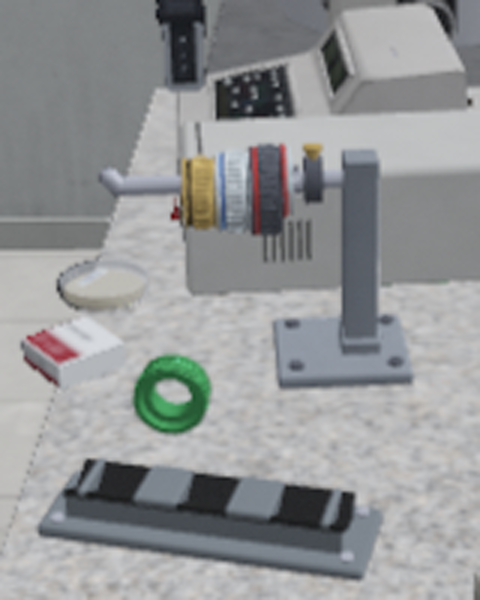

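All three rings hang tight in order (brass 200, silver 235, black 268, row 190); the rack is empty and the gripper is clear.

```bash
python3 -c "
from rig import *
print(finish_job(), sense()['time_s'])"
```

```text
the job is handed in; nothing more can be done
the job is handed in; nothing more can be done
```

All three rings hang nested on the hook (large, middle, small), each pressed back about 2 mm on the buffer by force reading (6.3–7.0 N) and held, then released; I handed the job in at about 54 s, and no verdict was shown.

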